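# Draw a garland rail tight in its table stand with a turnbuckle

### The arm

A 6-joint arm with a two-finger parallel gripper is mounted at the origin on a cart in front of the work surface, level with it; the furniture and walls round the work are solid. World frame = base frame: x ahead of the robot, y to its left, z up, the work surface at z = 0. Lengths are in mm, angles in rad, forces in N, time in s.
With the tool pointing down it reaches from about 275 to 725 mm from the base axis. Payload 15.9 kg.
Tool frame: the origin (TCP) lies at the very end of the fingers, on their centre line; the grasp point (between the pads) lies 19 mm behind it (manip.grasp_offset is the distance from the TCP to the grasp point, in mm); z points along the fingers, y is the line along which they close (so a half turn about z gives the same grasp; the last joint's range is limited). The gripper opens to 85 mm and grips with 20 to 120 N. Pads are 22 mm wide; open, the fingers measure 114 mm over their backs; the gripper's body (76 mm by 85 mm) begins 54 mm behind the grasp point. The pads swing forward as they close: fully open they stand 13 mm farther back than shut.
Start: joints at [-1.32, 0.213, -0.034, 1.323, 0, 1.571], TCP at [124.084, -484.343, 231.306] pointing down, gripper open.
Joint ranges: [-2.98, 2.98], [-0.74, 1.72], [-1.14, 1.35], [-2.1, 2.04], [-1.57, 1.44], [-3.14, 3.14]. Speed limits (rad/s): [1.89, 1.89, 2.39, 2.57, 3.14, 3.14].

### API

Orientations are given as [roll, pitch, yaw] about the fixed x, y, z axes, in that order (R = Rz(yaw) Ry(pitch) Rx(roll)).
In Python, from rig import get_obs, cams, job, manip gives the robot as it stands. The module is installed in compiled form; this text tells all that it offers.
- The arm moves only by the shell command python3 -m pendant 'ROWS' [OPENING]. ROWS is JSON, a list of rows, each a list of 6 numbers: the shift along the world's x, y, z scaled (see below), then the turn, a rotation vector about the world's x, y, z scaled (see below). In form: [[x, y, z, wx, wy, wz], ...]. A call has exactly 8 rows; each row shifts and turns the commanded pose from where the row before left it; what a row does not reach is not made up. The controller multiplies each number of a shift by 0.03 m and each number of a turn by 0.1 rad. A row lasts 1/8 s, in which the tool goes at most 62.5 mm and 10.7 degrees, less where a joint would pass 70% of its speed; a pose out of reach is approached as far as the arm can. A call with a number of a shift or a turn outside -1 to 1 is refused whole. A call with a gripper value outside its range is refused whole. OPENING is the gripper command: -1 is shut, 1 is fully open, values between are in proportion, set as the call begins (- or left out, the last holds). The fingers move at their own pace and stop on an object; the grip force is fixed at half the most. Time passes only in rows, so rows that do not move let the fingers close, or fill a call up. It gives the time, the measured TCP pose, the force, the opening and the grip force at its end, in the units of the state.
- get_obs(): the state, without advancing time (a new reading comes with each control period).
- cams.camera(name): name is "scene" or "side" or "wrist"; returns (picture, depth): 420x560x3 uint8, red, green, blue; 420x560 float32, mm along the optical axis (not along the pixel's ray), 0 where there is no reading.
- cams.get_calibration(name): a dict with "K" (3x3 intrinsics, pixels), "cam_to_world" (4x4, takes a point from camera to world coordinates); the wrist camera has in their place "hand_eye" (4x4, takes a point from camera to tool coordinates, whose origin is the TCP and whose axes are the flange's). Camera axes: x right, y down, z forward; pixel columns grow to the right and rows downward; lengths in mm; the calibration is good to about 2 mm. A picture is of the moment at which its call begins: read the wrist's pose just before it. get_calibration takes no time and is no camera call.
- job.hand_in(): hands the job in; it is judged then, once.
The state is a dict: "clock": time; "qpos": joint angles; "qvel": joint speeds; "effort": joint torques, N m; "tool_pos": TCP position; "orientation": TCP orientation; "wrist_force": force on the tool from outside, world axes, zero at the start; "wrist_torque": the same for the moment, N m; "opening": finger opening in mm; "finger_force": force on a finger pad.
Only numpy, scipy, OpenCV 4.12 (cv2) and the standard library are available. Lean on these libraries where they do the work, as an engineer would, in place of code of your own. Each camera call takes 0.05 s, during which the arm holds its last target. There are 200 camera calls.

### The job

Fit the wooden garland rail to the small table stand: lay it in the open saddles of the two posts, between their steel cups, and let go of it. Then turn the turnbuckle by its cross of bars, the top of the cross going away from you towards the rail, so that it draws both posts in together until the cups have closed over the rail's steel ends and grip the rail hand-tight. Stop as soon as the resistance clearly rises, because over-tightening ruins the joint, and leave the things standing round about where they are.

Things in the scene. Friction and masses are not known exactly. Their poses are not given: they have to be found in the camera images.
- stand: Low metal stand, 136 x 250 mm, fixed to the desk: two dark feet joined by two guide rods, with two posts sliding on the rods. Origin on the desk under its middle; z up; y along the rods, x from the turnbuckle side (nearer the robot) to the rail side. The turnbuckle's axis runs along y at x = -42, z = 64 mm; the laid rail's centre line along y at x = 40, z = 111.5 mm.
- post_left: Aluminium post at the stand's +y side, 16 mm thick, 132 mm high at the rail, 86 mm at the turnbuckle. Origin: stand x = 0, z = 0, in the plane of its inner face. It slides along y only, drawn by the turnbuckle: 88 mm minus 2.0 mm per rad from the stand's middle. Its steel cup (32 mm across, bore 16 mm) faces the rail's end; the rim stands 8.5 to 13.5 mm proud of the face, unmeasured.
- post_right: The mirror image of post_left at the stand's -y side, as far from the stand's middle, with a saddle and a cup of its own. Each cup is screwed in to its own depth, which changes from time to time and is not measured.
- saddle_left (a point): Middle of the floor of post_left's saddle, an open-topped channel for the rail, 28 mm long along y (14 to 42 mm inboard of the post's face), cheeks 24.6 mm apart, with lips flaring outward up to 22 mm above the floor.
- saddle_right (a point): The same for post_right.
- seat (a point): Where the rail's centre belongs: midway between the saddles, 11 mm above their floors; the rail then lies along the stand's y. Fixed to the stand.
- cross (a point): Middle of the turnbuckle, on its axis, fixed to the stand: 64 mm above the desk. Here sits the cross, in the plane y = 0 of the stand: five bars 72 degrees apart, 9 mm thick, ending in 14 mm black balls centred 41 mm from the axis, on a hub of 14 mm radius. Beside the hub the turnbuckle stays within 14 mm of the axis.
- turnbuckle (a joint): Its angle (rad), at the start -0.2 to 0.6, stop at 9. Grows as the cross's top goes to stand +x. At q a bar leans q past upright to +x (the rest at 72 degree steps). The bars are polished. Push one after another with shut fingertips, from 30 degrees before to 55 past upright. The cups meet the rail's shoulders at 4.7 to 7.3 rad; then 0.1 rad adds 20 N of grip. It stays where left, holding up to 40 N.
- rail: Square bar of dark wood, 22 x 22 mm, 130 mm long, with a steel spigot 12 mm across, 6 mm long, in each end, 0.12 kg, on the desk. Origin at its centre, y along it; either way round. Fitted: spigots in the cups, shoulders on the rims. 35 mm from its axis the turning cross takes 5 to 8 N when free and 1.1 N more per 10 N of grip on the rail. Hand-tight is 11 N there (about 40 N of grip); over 130 N of grip is too tight.
- tape_measure: Yellow pocket tape measure, 66 x 66 x 32 mm, a bystander. Origin at the centre of its underside.
- nozzle: Brass filling nozzle with a black cap standing upright by the hutch, 30 mm across and 80 mm high, a bystander. Origin at the centre of its underside.

How it is judged:
By the outcome, as a careful person would: the job done as asked, in the order asked, and still so for the second after the job is handed in, with the robot touching nothing.
It also fails if it takes over 72 s, if anything falls off the work surface, if the arm or the gripper's body presses on something with over 40 N, if the wrist force passes 120 N, or if a joint passes its speed limit or range.

## Working session

There is one attempt and no reset: what is moved stays moved. The work goes in short steps, Python scripts to look and compute and a shell command to move; the robot and the scene stay as the last step left them, time stands still between calls to the robot, and variables do not carry over. Pictures are saved under pics/ and viewed, at most 12 in all, crops included, and the job is handed in when it is done.

```bash
mkdir -p pics; cat > h.py <<'E'
import numpy as np, cv2
from rig import get_obs, cams
from scipy.spatial.transform import Rotation as R
def grab(name):
    o=get_obs(); im,d=cams.camera(name); c=cams.get_calibration(name); K=np.array(c["K"])
    if name=="wrist":
        T=np.eye(4);T[:3,:3]=R.from_euler('xyz',o["orientation"]).as_matrix();T[:3,3]=o["tool_pos"];T=T@np.array(c["hand_eye"])
    else: T=np.array(c["cam_to_world"])
    v,u=np.mgrid[:420,:560]
    P=np.stack([(u-K[0,2])/K[0,0]*d,(v-K[1,2])/K[1,1]*d,d,np.ones_like(d)],-1)@T.T
    P=P[...,:3]; P[d==0]=np.nan
    np.savez(f"/tmp/{name}.npz",im=im,P=P,T=T,K=K)
    return im,P,T,K
E
python3 - <<'E'
from h import *
print(get_obs())
ims=[]
for n in("scene","side"):
    im,P,T,K=grab(n); print(n,T.round(2).tolist(),K.tolist()); cv2.imwrite(f"pics/{n}0.png",im[...,::-1])
E
```

```text
{'clock': 0.0, 'qpos': array([-1.32001627e+00,  2.13342397e-01, -3.50738316e-02,  1.32350892e+00,
        5.48030545e-06,  1.57082419e+00]), 'qvel': array([ 1.66232250e-03, -1.72695733e-03, -1.42801404e-03,  1.66906433e-05,
        5.80423613e-04,  2.53097605e-04]), 'effort': array([ 2.71096527e-03, -6.86170149e+01,  4.87107861e+01,  1.82039535e-02,
        3.15254047e-04,  4.39623966e-05]), 'tool_pos': array([ 123.9940172 , -484.01756917,  230.81719669]), 'orientation': array([-3.14046383e+00, -5.44884776e-06,  2.50752181e-01]), 'wrist_force': array([0.26018116, 0.14503024, 0.20636786]), 'wrist_torque': array([ 0.00761176,  0.04278772, -0.03878161]), 'finger_force': 0.0, 'opening': 85.5052711345335}
scene [[-0.53, -0.38, 0.75, -161.16], [-0.85, 0.26, -0.47, 655.94], [-0.02, -0.89, -0.46, 493.84], [0.0, 0.0, 0.0, 1.0]] [[413.24383137282297, 0.0, 277.9441222851745], [0.0, 413.24383137282297, 208.33223883444785], [0.0, 0.0, 1.0]]
side [[-0.59, 0.45, -0.67, 1031.65], [0.8, 0.35, -0.48, 666.68], [0.02, -0.82, -0.57, 579.17], [0.0, 0.0, 0.0, 1.0]] [[500.40243324862246, 0.0, 279.8887965194848], [0.0, 500.40243324862246, 204.29189731468537], [0.0, 0.0, 1.0]]
```

View pics/scene0.png

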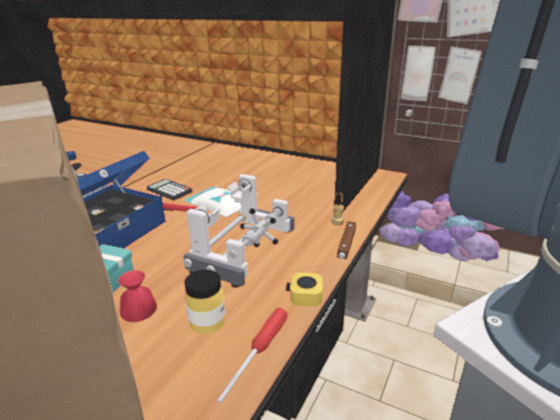

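View pics/side0.png

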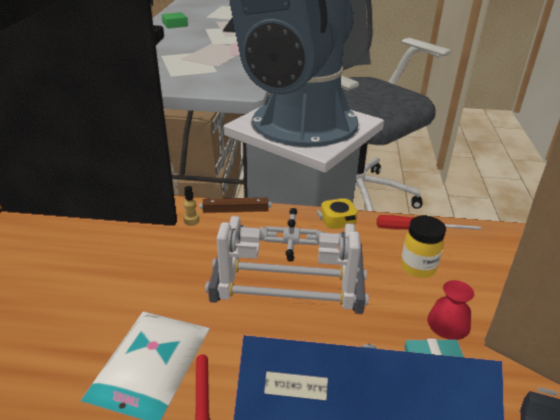

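The scene view shows the rail near (347,240), nozzle (338,210), tape (306,288) and the stand around (245,235). The side view shows the rail at (236,205), the posts at (230,255) and (352,265), and the cross at (292,235).

```bash
python3 - <<'E'
from h import *
for n,boxes in(("side",{"rail":(195,192,275,216),"stand":(205,205,372,312),"tape":(316,196,360,230),"noz":(178,184,202,228)}),("scene",{"rail":(333,218,360,262),"stand":(180,170,298,285),"noz":(330,190,346,228)})):
    z=np.load(f"/tmp/{n}.npz");P=z["P"];im=z["im"].astype(int)
    for k,(a,b,c,d) in boxes.items():
        p=P[b:d,a:c].reshape(-1,3); col=im[b:d,a:c].reshape(-1,3)
        if k=="rail": m=(p[:,2]>16)&(p[:,2]<30)
        elif k=="stand": m=(p[:,2]>100)&(p[:,2]<150)
        else: m=(p[:,2]>20)&(p[:,2]<110)
        q=p[m]; 
        print(n,k,m.sum(),q.mean(0).round(1),q.min(0).round(1),q.max(0).round(1))
        if k=="rail":
            r=cv2.minAreaRect(q[:,:2].astype(np.float32)); print(" rect",r)
        if k=="stand":
            my=q[:,1].mean()
            for s in(q[q[:,1]<my],q[q[:,1]>my]):
                t=s[s[:,2]>122]; print("  post",len(s),np.median(s,0).round(1),len(t),np.median(t,0).round(1),t.min(0).round(1),t.max(0).round(1))
                r=cv2.minAreaRect(s[:,:2].astype(np.float32));print("   ",r)
E
```

```text
side rail 585 [428.7 119.   21.1] [376.7  62.2  16. ] [502.5 173.8  25.7]
 rect ((429.4246826171875, 114.83377838134766), (47.3054084777832, 149.5121307373047), 51.654090881347656)
side stand 2211 [562.4 345.1 116.7] [494.6 247.1 100. ] [631.  439.6 134.1]
  post 1115 [604.9 279.3 115.9] 359 [611.  270.8 128.7] [568.5 247.1 122. ] [630.4 315.2 134.1]
    ((570.712646484375, 299.22174072265625), (60.68051528930664, 136.3311767578125), 59.37181854248047)
  post 1096 [525.4 411.6 117.6] 378 [521.3 420.  128.9] [494.6 374.5 122. ] [554.8 439.2 133.9]
    ((523.1359252929688, 406.2632141113281), (43.11493682861328, 58.02188491821289), 31.47758674621582)
side tape 721 [342.1 307.8  33.8] [291.1 263.   20. ] [444.4 385.5  87.5]
side noz 300 [510.3  81.9  50.6] [494.   66.1  20.2] [518.8  91.8  82. ]
scene rail 348 [419.3 123.2  20.5] [371.5  65.2  16.1] [503.7 173.7  23.3]
 rect ((428.3514099121094, 114.3503646850586), (49.11499786376953, 155.0747833251953), 54.29874801635742)
scene stand 930 [545.7 354.5 116. ] [488.9 245.2 100. ] [620.9 439.6 132.2]
  post 421 [596.1 277.9 114.9] 106 [600.8 266.8 126.9] [589.2 250.  122.1] [620.9 309.4 131.6]
    ((563.2357177734375, 301.7712707519531), (60.84442901611328, 130.93775939941406), 59.23780822753906)
  post 509 [507.9 420.4 117.5] 160 [507.6 424.  127.8] [489.2 389.7 122. ] [537.9 439.5 132.2]
    ((519.398681640625, 406.45550537109375), (42.04682540893555, 60.34523010253906), 32.04853057861328)
scene noz 296 [511.7  68.8  50. ] [453.3  18.3  20. ] [545.3  96.5  79.9]
```

```bash
python3 - <<'E'
from h import *
for n,b in(("scene",(335,20,386,190)),("side",(0,20,175,220))):
    P=np.load(f"/tmp/{n}.npz")["P"][b[1]:b[3],b[0]:b[2]].reshape(-1,3)
    q=P[(P[:,2]>60)&(P[:,1]<60)&(P[:,0]>250)]
    print(n,len(q),np.nanpercentile(q,[1,5,50,95,99],axis=0).round(0).tolist())
print(cams.get_calibration("wrist"))
z=np.load("/tmp/side.npz");im=z["im"].astype(int);P=z["P"]
s=(slice(192,216),slice(195,275));m=(P[s][...,2]>19)&(P[s][...,2]<25)&(im[s].sum(-1)<260)
q=P[s][m];print(len(q),q.min(0),q.max(0));print(cv2.minAreaRect(q[:,:2].astype(np.float32)),np.linalg.svd(q[:,:2]-q[:,:2].mean(0))[2])
E
python3 -m pendant '[[0.4,1,0,0,0,0.3],[0.4,1,0,0,0,0.3],[0.4,1,0,0,0,0.3],[0.4,1,0,0,0,0.3],[0.4,1,0,0,0,0.3],[0.4,1,0,0,0,0.3],[0.4,1,0,0,0,0.3],[0.4,1,0,0,0,0.3]]' 1
python3 -c "from rig import get_obs;o=get_obs();print(o['qpos'],o['orientation'])"
```

```text
scene 6766 [[522.0, -243.0, 66.0], [525.0, -209.0, 86.0], [591.0, -62.0, 270.0], [813.0, 57.0, 423.0], [823.0, 60.0, 438.0]]
side 27256 [[539.0, -198.0, 64.0], [546.0, -171.0, 78.0], [605.0, -52.0, 229.0], [673.0, 51.0, 362.0], [689.0, 59.0, 374.0]]
{'K': array([[348.93924858,   0.        , 274.27824538],
       [  0.        , 348.93924858, 211.31448197],
       [  0.        ,   0.        ,   1.        ]]), 'hand_eye': array([[ 7.58808672e-04, -9.50021235e-01, -3.12184363e-01,
         8.09402299e+01],
       [ 9.99999642e-01,  6.04282367e-04,  5.91725086e-04,
        -2.65939977e-01],
       [-3.73503892e-04, -3.12184700e-01,  9.50021354e-01,
        -1.43557241e+02],
       [ 0.00000000e+00,  0.00000000e+00,  0.00000000e+00,
         1.00000000e+00]])}
457 [376.74830268  63.92790286  19.06342387] [502.48977529 172.31620676  24.7739067 ]
((431.1221923828125, 113.74070739746094), (46.59952926635742, 145.33261108398438), 51.48711395263672) [[-0.65219789  0.75804876]
 [ 0.75804876  0.65219789]]
clock: 1.1
tool_pos: [220.2, -243.3, 231.1]
orientation: [-3.141, 0.0, 0.492]
wrist_force: [0.3, -0.5, -0.4]
opening: 85.4
finger_force: 0.0
[-8.35199034e-01 -1.41457704e-01 -4.04574924e-01  1.30792326e+00
  5.24263352e-05  1.81486573e+00] [-3.14134307e+00  8.12785126e-06  4.91527881e-01]
```

```bash
python3 -m pendant '[[0.55,1,0,0,0,1],[0.55,1,0,0,0,1],[0.55,1,0,0,0,1],[0.55,1,0,0,0,1],[0.55,1,0,0,0,1],[0.55,1,0,0,0,1],[0.55,1,0,0,0,1],[0.55,1,0,0,0,1]]' 
python3 -m pendant '[[0.6,1,0,0,0,1],[0.6,1,0,0,0,1],[0.6,1,0,0,0,1],[0.6,1,0,0,0,1],[0,0,0,0,0,1],[0,0,0,0,0,1],[0,0,0,0,0,1],[0,0,0,0,0,1]]'
python3 - <<'E'
from h import *
im,P,T,K=grab("wrist"); cv2.imwrite("pics/w1.png",im[...,::-1])
print(get_obs()["qpos"])
E
```

```text
clock: 2.1
tool_pos: [352.3, -3.2, 231.2]
orientation: [-3.141, 0.0, 1.294]
wrist_force: [0.5, -0.3, 0.1]
opening: 85.4
finger_force: 0.0
clock: 3.1
tool_pos: [423.9, 115.6, 231.0]
orientation: [-3.141, -0.0, 2.094]
wrist_force: [-0.8, 0.4, -0.4]
opening: 85.1
finger_force: 0.0
[ 2.66285888e-01  8.90498396e-02 -1.81717736e-01  1.30069215e+00
  3.29724443e-05  1.30872958e+00]
```

View pics/w1.png

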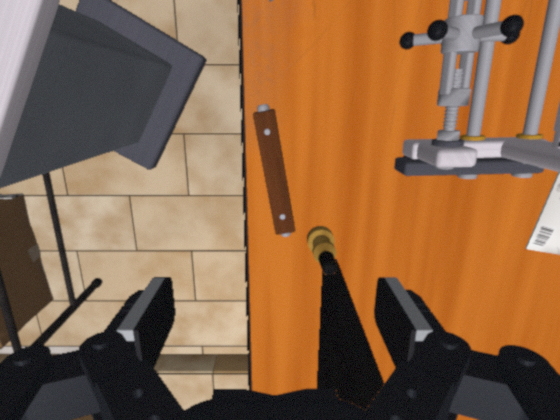

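The wrist view shows the rail from (263,108) to (289,235), with the nozzle next to its lower end at (320,243). The stand's right post is at (470,150), and the cross balls are at (407,40) and (512,28).

```bash
python3 - <<'E'
from h import *
z=np.load("/tmp/wrist.npz");im=z["im"].astype(int);P=z["P"]
s=(slice(95,250),slice(248,304))
m=(P[s][...,2]>17)&(P[s][...,2]<27)&(im[s].sum(-1)<230)
m=cv2.morphologyEx(m.astype(np.uint8),cv2.MORPH_OPEN,np.ones((5,5)))
n,l,st,c=cv2.connectedComponentsWithStats(m);i=1+st[1:,4].argmax();print(st[i])
q=P[s][l==i]; r=cv2.minAreaRect(q[:,:2].astype(np.float32)); print(r, q[:,2].mean())
b=cv2.boxPoints(r);print(b)
d=np.linalg.svd(q[:,:2]-q[:,:2].mean(0),full_matrices=False)[2][0];print(d,np.degrees(np.arctan2(d[1],d[0])))
# nozzle
s=(slice(215,275),slice(300,340));q=P[s][(P[s][...,2]>40)&(P[s][...,2]<60)];print("noz",np.median(q,0))
E
```

```text
[   6   15   40  122 2332]
((422.81561279296875, 119.9559326171875), (20.938915252685547, 127.5759048461914), 40.09157943725586) 22.999109773075183
[[373.72617 162.0123 ]
 [455.88644  64.41467]
 [471.90506  77.89957]
 [389.74478 175.4972 ]]
[ 0.64714511 -0.76236685] -49.67330043439247
noz [500.46207011  83.76659491  47.5819423 ]
```

```bash
python3 -m pendant '[[0,0.07,-1,0,0,0.9],[0,0.07,-1,0,0,0.88],[0,0,-1,0,0,0],[0,0,-1,0,0,0],[0,0,-1,0,0,0],[0,0,-1,0,0,0],[0,0,-1,0,0,0],[0,0,-0.5,0,0,0]]' 
python3 -m pendant '[[0,0,0,0,0,0],[0,0,0,0,0,0],[0,0,0,0,0,0],[0,0,0,0,0,0],[0,0,0,0,0,0],[0,0,0,0,0,0],[0,0,0,0,0,0],[0,0,0,0,0,0]]' -1
```

```text
clock: 4.15
tool_pos: [423.1, 119.6, 4.7]
orientation: [-3.14, -0.001, 2.267]
wrist_force: [0.3, 0.5, 0.8]
opening: 85.4
finger_force: 0.0
clock: 5.15
tool_pos: [424.6, 120.0, 7.1]
orientation: [3.14, 0.001, 2.269]
wrist_force: [-2.6, -1.0, 10.5]
opening: 20.6
finger_force: 59.2
```

```bash
python3 -m pendant '[[0,0,1,0,0,0],[0,0,1,0,0,0],[0,0,1,0,0,0],[0,0,1,0,0,0],[0,0,1,0,0,0],[0.5,1,1,0,0,0],[0.5,1,1,0,0,0],[0.5,1,1,0,0,0]]' 
python3 -m pendant '[[0.42,0.86,0.1,0,0,-0.5],[0.42,0.86,0.1,0,0,-0.5],[0.42,0.86,0.1,0,0,-0.6],[0,0,0,0,0,0],[0,0,0,0,0,0],[0,0,0,0,0,0],[0,0,0,0,0,0],[0,0,0,0,0,0]]'
python3 - <<'E'
from h import *
im,P,T,K=grab("wrist"); cv2.imwrite("pics/w2.png",im[...,::-1])
E
```

```text
clock: 6.15
tool_pos: [469.3, 210.7, 247.7]
orientation: [3.141, 0.0, 2.269]
wrist_force: [1.4, -0.3, -1.2]
opening: 20.8
finger_force: 59.6
clock: 7.15
tool_pos: [506.9, 287.0, 255.5]
orientation: [3.141, 0.0, 2.109]
wrist_force: [0.5, -0.2, -0.7]
opening: 20.5
finger_force: 59.6
```

View pics/w2.png

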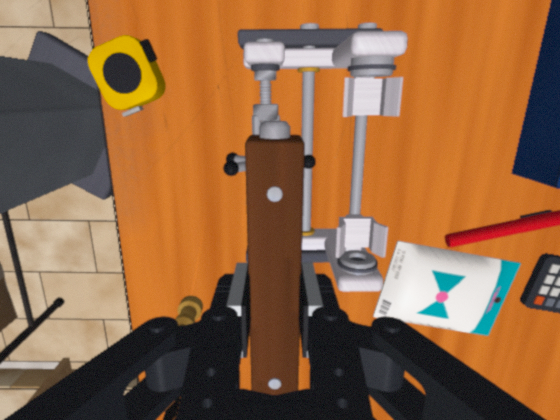

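The wrist view is clear. The left saddle is at (370,96) and the right saddle at (360,233) with its cup at (358,262). Cross balls show at (232,165) and (308,161), and the rail hangs in the fingers with its end at (275,130).

```bash
python3 - <<'E'
from h import *
z=np.load("/tmp/wrist.npz");im=z["im"].astype(int);P=z["P"]
def zs(n,b,lo,hi):
    s=(slice(b[1],b[3]),slice(b[0],b[2]));p=P[s].reshape(-1,3);q=p[(p[:,2]>lo)&(p[:,2]<hi)]
    r=cv2.minAreaRect(q[:,:2].astype(np.float32));print(n,len(q),np.round(np.median(q,0),1),[np.round(v,1) for v in r]);return q
zs("floorL",(335,70,410,120),94,106);zs("floorR",(330,205,395,255),94,106)
zs("lipL",(335,70,410,120),108,125);zs("lipR",(330,205,395,255),108,125)
zs("postLtop",(330,25,412,56),127,137);zs("postRtop",(335,270,392,295),120,137)
zs("tbL",(240,35,290,70),80,92)
for v in (85,90,95,100,105,225,230,235,240):
    u0,u1=(338,406) if v<150 else (332,392)
    print(v,[(u,P[v,u].round(0).astype(int).tolist()) for u in range(u0,u1,5)] if v in(95,235) else '')
# rods
for n,u0,u1 in(("rod1",298,316),("rod2",346,366)):
    pts=[]
    for v in range(130,205):
        p=P[v,u0:u1]; k=(p[:,2]>12)&(p[:,2]<70)
        if k.sum()>3: pts.append(p[k].mean(0))
    pts=np.array(pts);d=np.linalg.svd(pts[:,:2]-pts[:,:2].mean(0))[2][0];print(n,len(pts),pts.mean(0).round(1),d,np.degrees(np.arctan2(d[1],d[0])))
E
```

```text
floorL 1081 [531.1 395.8 101.4] [array([527.5, 395.8]), array([27.9, 33.1]), np.float64(31.8)]
floorR 963 [593.7 293.2 101.4] [array([592.5, 290.1]), array([30.5, 34.8]), np.float64(29.3)]
lipL 1188 [538.2 398.3 120. ] [array([528.6, 396.3]), array([43.6, 33.6]), np.float64(31.3)]
lipR 746 [600.5 295.9 119.1] [array([592.6, 291.2]), array([43.2, 32.7]), np.float64(31.5)]
postLtop 1348 [510.5 423.7 132.2] [array([511.2, 424.6]), array([40. , 15.8]), np.float64(30.9)]
postRtop 953 [606.8 264.2 131.7] [array([608.4, 264.9]), array([40.3, 21.4]), np.float64(32.2)]
tbL 832 [441.6 381.8  86.6] [array([441.3, 381.7]), array([33.3, 15.7]), np.float64(30.9)]
85 
90 
95 [(338, [525, 393, 3]), (343, [529, 396, 2]), (348, [514, 386, 123]), (353, [518, 389, 114]), (358, [524, 392, 103]), (363, [528, 394, 101]), (368, [531, 396, 101]), (373, [535, 398, 101]), (378, [538, 400, 102]), (383, [540, 401, 107]), (388, [541, 402, 116]), (393, [543, 403, 121]), (398, [545, 405, 124]), (403, [586, 429, 0])]
100 
105 
225 
230 
235 [(332, [597, 263, 37]), (337, [570, 287, 123]), (342, [575, 289, 120]), (347, [586, 287, 101]), (352, [590, 289, 101]), (357, [593, 292, 102]), (362, [597, 294, 103]), (367, [601, 296, 102]), (372, [602, 300, 110]), (377, [602, 304, 116]), (382, [604, 307, 121]), (387, [607, 309, 122])]
240 
rod1 75 [532.7 313.9  39.1] [ 0.53742935 -0.84330877] -57.491185282926814
rod2 75 [579.  340.2  32.7] [ 0.52019545 -0.85404725] -58.6546374275988
```

```bash
python3 - <<'E'
from h import *
z=np.load("/tmp/wrist.npz");im=z["im"].astype(int);P=z["P"]
o=get_obs();t=o["tool_pos"];yaw=o["orientation"][2];print(t,yaw)
s=(slice(136,262),slice(240,310));p=P[s].reshape(-1,3);q=p[(p[:,2]>240)&(p[:,2]<290)]
Rz=np.array([[np.cos(yaw),np.sin(yaw)],[np.sin(yaw),-np.cos(yaw)]]).T # rows: tool x, tool y
l=(q[:,:2]-t[:2])@Rz.T
print(np.percentile(q[:,2],[5,50,95]))
for a in range(10,70,10):
    k=(l[:,0]>a-3)&(l[:,0]<a+3); print(a,k.sum(),np.percentile(l[k,1],[2,98]).round(1),np.median(q[k,2]).round(1))
print(l.max(0))
E
```

```text
[506.84349774 287.05410079 255.46123614] 2.108612491983572
[269.86162524 271.24146242 272.28380673]Traceback (most recent call last):
  File "<stdin>", line 9, in <module>
    return _quantile_unchecked(
        a, q, axis, out, overwrite_input, method, keepdims, weights)
    return _ureduce(a,
                    func=_quantile_ureduce_func,
    ...<5 lines>...
                    overwrite_input=overwrite_input,
                    method=method)
    r = func(a, **kwargs)
    result = _quantile(arr,
                       quantiles=q,
    ...<2 lines>...
                       out=out,
                       weights=wgt)
    slices_having_nans = np.isnan(arr[-1, ...])
                                  ~~~^^^^^^^^^
IndexError: index -1 is out of bounds for axis 0 with size 0
```

```bash
python3 - <<'E'
from h import *
z=np.load("/tmp/wrist.npz");P=z["P"]
o=get_obs();t=o["tool_pos"];yaw=o["orientation"][2]
s=(slice(110,262),slice(240,310));p=P[s].reshape(-1,3);q=p[(p[:,2]>240)&(p[:,2]<290)]
A=np.array([[np.cos(yaw),np.sin(yaw)],[np.sin(yaw),-np.cos(yaw)]])
l=(q[:,:2]-t[:2])@A
print(l.min(0),l.max(0))
for a in range(-30,80,10):
    k=abs(l[:,0]-a)<4
    if k.sum()>20: print(a,k.sum(),np.percentile(l[k,1],[2,98]).round(1),np.median(q[k,2]).round(1))
E
```

```text
[ 15.90477783 -10.17379875] [71.22437758 12.01098638]
20 894 [-9.4 11.3] 271.3
30 1040 [-9.5 11.4] 271.2
40 1110 [-9.5 11.4] 271.3
50 1213 [-9.5 11.3] 271.3
60 1297 [-9.5 11.4] 271.3
70 437 [-4.7  6.4] 264.9
```

```bash
python3 -m pendant '[[0.88,0.93,0,0,0,0.08],[0.88,0.94,0,0,0,0],[0,0,-0.5,0,0,0],[0,0,-1,0,0,0],[0,0,-1,0,0,0],[0,0,-1,0,0,0],[0,0,-0.4,0,0,0],[0,0,0,0,0,0]]'; python3 - <<'E'
from h import *
im,P,T,K=grab("wrist"); im2,*_=grab("side"); cv2.imwrite("pics/w3.png",np.hstack([im[60:420,130:530],im2[180:340,180:400].repeat(2,0).repeat(2,1)[:320,:440] if 0 else cv2.resize(im2[190:320,190:390],(400,360))])[...,::-1])
E
```

```text
clock: 8.2
tool_pos: [559.5, 343.2, 138.2]
orientation: [-3.141, 0.0, 2.117]
wrist_force: [-0.3, -0.0, -0.8]
opening: 20.3
finger_force: 59.7
```

View pics/w3.png

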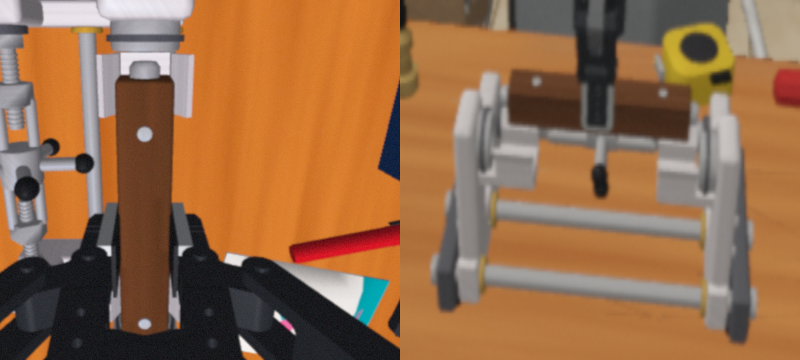

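The rail is centred over the saddle (rail columns 117–173, lips 98–193), with clear gaps to both cups. Lowering it now.

```bash
python3 -m pendant '[[0,0,-0.25,0,0,0],[0,0,-0.2,0,0,0],[0,0,-0.15,0,0,0],[0,0,-0.1,0,0,0],[0,0,-0.1,0,0,0],[0,0,-0.1,0,0,0],[0,0,-0.06,0,0,0],[0,0,0,0,0,0]]'
```

```text
clock: 9.3
tool_pos: [559.6, 343.3, 109.4]
orientation: [-3.141, -0.0, 2.117]
wrist_force: [0.2, 0.1, -1.3]
opening: 20.6
finger_force: 59.7
```

```bash
python3 -m pendant '[[0,0,-0.03,0,0,0],[0,0,-0.03,0,0,0],[0,0,-0.03,0,0,0],[0,0,0,0,0,0],[0,0,0,0,0,0],[0,0,0,0,0,0],[0,0,0,0,0,0],[0,0,0,0,0,0]]'
```

```text
clock: 10.3
tool_pos: [559.8, 343.4, 107.6]
orientation: [3.141, -0.0, 2.117]
wrist_force: [-3.5, -1.7, 8.5]
opening: 20.1
finger_force: 60.9
```

```bash
python3 -m pendant '[[0,0,0,0,0,0],[0,0,0,0,0,0],[0,0,0,0,0,0],[0,0,0,0,0,0],[0,0,0,0,0,0],[0,0,0.3,0,0,0],[0,0,0.6,0,0,0],[0,0,1,0,0,0]]' -0.2
python3 - <<'E'
from h import *
im,P,T,K=grab("wrist"); im2,*_=grab("side"); cv2.imwrite("pics/w4.png",np.hstack([im[60:420,130:530],cv2.resize(im2[190:320,190:390],(400,360))])[...,::-1])
E
```

```text
clock: 11.3
tool_pos: [559.3, 343.1, 164.3]
orientation: [-3.14, 0.0, 2.117]
wrist_force: [-0.1, 0.6, 0.4]
opening: 34.2
finger_force: 0.0
```

View pics/w4.png

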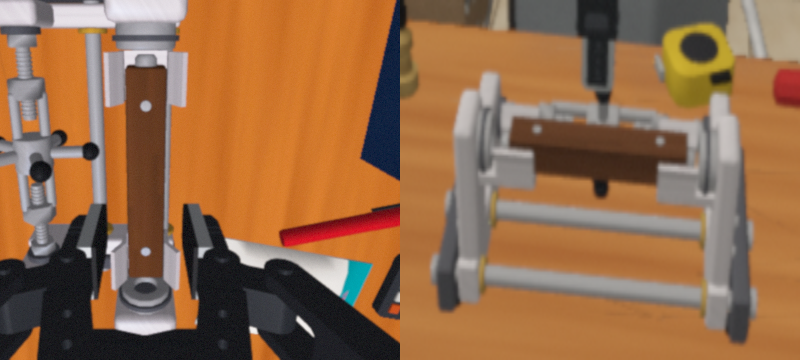

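The rail lies in both saddles and the fingers are free of it. Cross balls in the wrist crop are at (42,171), (60,137) and (90,151). Next I measure the bar angle.

```bash
python3 - <<'E'
from h import *
z=np.load("/tmp/wrist.npz");P=z["P"];im=z["im"].astype(int)
S=np.array([560.6,343.6]);ex=np.array([np.cos(2.117-np.pi/2),np.sin(2.117-np.pi/2)]);ey=np.array([-ex[1],ex[0]])
print("cross",S-82*ex)
xy=(P[...,:2]-S); X=xy@ex+40; Y=xy@ey
m=(abs(X+42)<56)&(abs(Y)<14)&(P[...,2]>45)&(im.sum(-1)<150)
n,l,st,c=cv2.connectedComponentsWithStats(m.astype(np.uint8))
for i in range(1,n):
    if st[i,4]>25:
        k=l==i; x,y,h=np.median(X[k]),np.median(Y[k]),np.median(P[k][:,2]);print(st[i,4],c[i].round(),round(x,1),round(y,1),round(h,1),"ang",np.degrees(np.arctan2(x+42,h-3-64)).round(1), np.hypot(x+42,h-67).round(1))
r=(abs(X-40)<6)&(abs(Y)<50)&(P[...,2]>90)&(P[...,2]<140);print("rail top",np.median(P[r][:,2]),np.median(X[r]))
E
```

```text
cross [490.53078143 301.0053453 ]
103 [123. 203.] -77.5 2.7 49.5 ang -116.3 39.6
202 [220. 211.] -0.1 1.8 67.0 ang 90.1 41.9
313 [104. 225.] -70.6 1.7 96.7 ang -43.8 41.2
334 [170. 231.] -24.5 2.0 107.8 ang 23.2 44.4
9868 [111. 373.] -5.6 11.6 228.9 ang 12.7 166.0
rail top 123.40239709134227 39.90870921923295
```

```bash
python3 -m pendant '[[-0.16,-0.1,0,0,0,1],[-0.16,-0.1,0,0,0,1],[-0.16,-0.1,0,0,0,1],[-0.16,-0.1,0,0,0,1],[-0.16,-0.1,0,0,0,1],[-0.16,-0.1,0,0,0,1],[-0.16,-0.1,0,0,0,1],[-0.16,-0.1,0,0,0,1]]' -1
python3 -m pendant '[[-0.16,-0.1,0,0,0,1],[-0.16,-0.1,0,0,0,1],[-0.16,-0.1,0,0,0,1],[-0.16,-0.1,0,0,0,1],[-0.16,-0.1,-0.3,0,0,1],[-0.16,-0.1,-0.3,0,0,1],[-0.16,-0.1,-0.3,0,0,1],[-0.15,-0.1,-0.3,0,0,0.71]]'
python3 - <<'E'
from h import *
im,P,T,K=grab("wrist"); im2,*_=grab("side"); cv2.imwrite("pics/w5.png",np.hstack([im[60:420,80:480],cv2.resize(im2[190:320,190:390],(400,360))])[...,::-1]);print(get_obs()["qpos"])
E
```

```text
clock: 12.4
tool_pos: [521.1, 319.2, 163.9]
orientation: [3.142, 0.0, 2.92]
wrist_force: [0.7, 0.7, -0.5]
opening: 0.1
finger_force: 0.0
clock: 13.4
tool_pos: [483.0, 295.2, 127.6]
orientation: [3.142, 0.0, -2.593]
wrist_force: [0.7, -1.5, -0.1]
opening: -0.1
finger_force: 0.0
[ 5.48653194e-01  3.86723265e-01 -6.31338467e-02  1.12242606e+00
 -8.54641016e-06  1.52231497e-03]
```

View pics/w5.png

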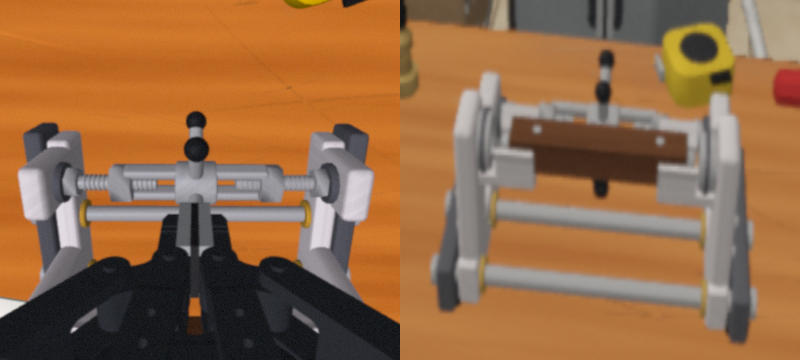

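The wrist crop shows the shut fingers centred on the cross (column about 197). The −48° ball is at (195,150) behind the fingers, and the hub is at (196,180). The rail is still lying in its saddles. First push now.

```bash
python3 -m pendant '[[0,0,-0.5,0,0,0],[0,0,-0.5,0,0,0],[0.1,0.063,-0.03,0,0,0],[0.1,0.063,-0.03,0,0,0],[0.1,0.063,-0.06,0,0,0],[0.1,0.063,-0.08,0,0,0],[0.1,0.063,-0.08,0,0,0],[0.11,0.068,-0.08,0,0,0]]'
python3 - <<'E'
from h import *
im,P,T,K=grab("wrist"); im2,*_=grab("side"); cv2.imwrite("pics/w6.png",np.hstack([im[60:420,80:480],cv2.resize(im2[190:320,190:390],(400,360))])[...,::-1])
E
```

```text
clock: 14.5
tool_pos: [501.6, 306.9, 86.9]
orientation: [-3.141, -0.0, -2.595]
wrist_force: [-4.1, -2.9, 3.1]
opening: 0.2
finger_force: 3.0
```

View pics/w6.png

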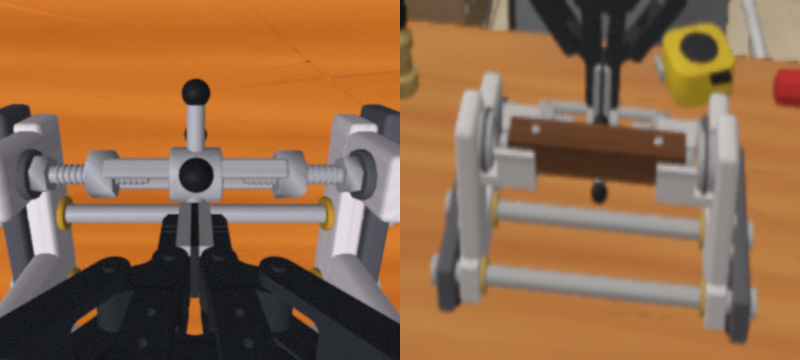

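The ball behind the fingers is now at (195,175) and the next one at (196,92), so the cross has turned. I'll check the angle numerically.

```bash
cat > ang.py <<'E'
from h import *
A=np.array([489.8,300.5]);ex=np.array([.854,.5195]);ey=np.array([-.5195,.854])
def ang(new=True):
    if new: grab("wrist")
    z=np.load("/tmp/wrist.npz");P=z["P"];im=z["im"].astype(int)
    X=(P[...,:2]-A)@ex;Y=(P[...,:2]-A)@ey
    m=(abs(X)<56)&(abs(Y)<12)&(P[...,2]>30)&(P[...,2]<120)&(im.sum(-1)<150)
    n,l,st,c=cv2.connectedComponentsWithStats(m.astype(np.uint8));q=[]
    for i in range(1,n):
        if st[i,4]>60:
            k=l==i; p=np.stack([X[k],Y[k],P[k][:,2]],1)
            # sphere centre of radius 7
            from scipy.optimize import least_squares
            s=least_squares(lambda c:np.linalg.norm(p-c,axis=1)-7,p.mean(0)-[0,0,5],loss="soft_l1").x
            rr=np.hypot(s[0],s[2]-64)
            print(st[i,4],c[i].round(),s.round(1),"r",rr.round(1),"ang",np.degrees(np.arctan2(s[0],s[2]-64)).round(1))
    o=get_obs();d=o["tool_pos"][:2]-A;f=o["wrist_force"];print("clk",o["clock"],"TCP xrel %.1f y %.1f z %.1f"%(d@ex,d@ey,o["tool_pos"][2]),"F x %.1f y %.1f z %.1f"%(f[:2]@ex,f[:2]@ey,f[2]))
if __name__=="__main__": ang()
E
python3 -c "from ang import *;ang(False)"
```

```text
543 [276. 152.] [-40.1  -0.1  62.4] r 40.1 ang -92.3
860 [276. 235.] [-14.3  -0.  103.1] r 41.6 ang -20.1
235 [274. 281.] [ -1.2   0.4 107.8] r 43.8 ang -1.6
319 [251. 290.] [  2.4  -9.8 108.3] r 44.4 ang 3.1
421 [299. 291.] [  2.5   9.3 108.6] r 44.6 ang 3.2
clk 14.6 TCP xrel 13.6 y -0.7 z 86.7 F x -1.2 y 0.3 z 2.0
```

```bash
python3 -m pendant '[[0,0,0.67,0,0,0],[0,0,0.67,0,0,0],[-0.735,-0.447,0,0,0,0],[-0.735,-0.447,0,0,0,0],[0,0,-0.5,0,0,0],[0,0,-0.5,0,0,0],[0.2,0.122,0,0,0,0],[0.2,0.122,0,0,0,0]]'
python3 -m pendant '[[0.137,0.083,0,0,0,0],[0.137,0.083,0,0,0,0],[0.137,0.083,0,0,0,0],[0.137,0.083,-0.01,0,0,0],[0.137,0.083,-0.08,0,0,0],[0.137,0.083,-0.08,0,0,0],[0.137,0.083,-0.09,0,0,0],[0.137,0.083,-0.09,0,0,0]]'
python3 ang.py
```

```text
clock: 15.6
tool_pos: [469.4, 287.4, 96.8]
orientation: [3.142, -0.002, -2.595]
wrist_force: [-5.1, -3.9, 3.6]
opening: 0.0
finger_force: 3.2
clock: 16.6
tool_pos: [502.4, 307.3, 86.5]
orientation: [-3.142, -0.0, -2.595]
wrist_force: [-4.6, -3.8, 4.0]
opening: -0.2
finger_force: 3.1
564 [276. 151.] [-40.2   0.   63.6] r 40.2 ang -90.6
856 [276. 236.] [-13.2  -0.  103.5] r 41.6 ang -18.4
238 [274. 282.] [  8.9   0.2 107.9] r 44.8 ang 11.5
315 [251. 291.] [ 13.3  -9.9 107.8] r 45.8 ang 16.9
420 [299. 291.] [ 13.2   9.  108.1] r 46.0 ang 16.7
clk 16.65 TCP xrel 14.8 y -0.7 z 86.2 F x -3.0 y 0.9 z 2.2
```

```bash
python3 -m pendant '[[0,0,0.67,0,0,0],[0,0,0.67,0,0,0],[-0.747,-0.455,0,0,0,0],[-0.747,-0.455,0,0,0,0],[0,0,-0.5,0,0,0],[0,0,-0.5,0,0,0],[0.2,0.122,0,0,0,0],[0.2,0.122,0,0,0,0]]'
python3 -m pendant '[[0.137,0.083,0,0,0,0],[0.137,0.083,0,0,0,0],[0.137,0.083,0,0,0,0],[0.137,0.083,-0.01,0,0,0],[0.137,0.083,-0.08,0,0,0],[0.137,0.083,-0.08,0,0,0],[0.137,0.083,-0.09,0,0,0],[0.137,0.083,-0.08,0,0,0]]'
python3 ang.py
python3 -m pendant '[[0,0,0.67,0,0,0],[0,0,0.67,0,0,0],[-0.747,-0.455,0,0,0,0],[-0.747,-0.455,0,0,0,0],[0,0,-0.5,0,0,0],[0,0,-0.5,0,0,0],[0.2,0.122,0,0,0,0],[0.2,0.122,0,0,0,0]]'
python3 -m pendant '[[0.137,0.083,0,0,0,0],[0.137,0.083,0,0,0,0],[0.137,0.083,0,0,0,0],[0.137,0.083,-0.01,0,0,0],[0.137,0.083,-0.08,0,0,0],[0.137,0.083,-0.08,0,0,0],[0.137,0.083,-0.09,0,0,0],[0.137,0.083,-0.08,0,0,0]]'
python3 ang.py
python3 - <<'E'
from h import *
im,*_=grab("wrist"); im2,*_=grab("side"); cv2.imwrite("pics/w7.png",np.hstack([im[60:420,80:480],cv2.resize(im2[190:320,190:390],(400,360))])[...,::-1])
E
```

```text
clock: 17.65
tool_pos: [469.6, 287.4, 96.5]
orientation: [3.142, -0.002, -2.595]
wrist_force: [-6.1, -3.9, 2.6]
opening: 0.2
finger_force: 3.2
clock: 18.65
tool_pos: [502.5, 307.3, 86.5]
orientation: [-3.142, -0.0, -2.595]
wrist_force: [-4.6, -2.7, 3.5]
opening: -0.2
finger_force: 3.1
556 [276. 151.] [-40.2   0.   63.6] r 40.2 ang -90.5
860 [276. 236.] [-13.2   0.  103.5] r 41.6 ang -18.4
241 [274. 281.] [  8.8   0.6 107.5] r 44.4 ang 11.4
312 [251. 291.] [  3.4  -9.7 107.6] r 43.8 ang 4.4
429 [300. 291.] [  3.4   9.4 108.2] r 44.3 ang 4.4
clk 18.7 TCP xrel 14.7 y -0.8 z 86.1 F x -3.4 y -0.6 z 2.1
clock: 19.7
tool_pos: [469.6, 287.3, 96.6]
orientation: [3.142, -0.002, -2.595]
wrist_force: [-5.8, -2.8, 2.6]
opening: 0.1
finger_force: 3.2
clock: 20.7
tool_pos: [502.5, 307.2, 86.5]
orientation: [-3.142, -0.001, -2.595]
wrist_force: [-5.8, -3.8, 3.7]
opening: -0.3
finger_force: 3.1
562 [276. 150.] [-40.2  -0.   63.6] r 40.2 ang -90.6
855 [276. 236.] [-13.2  -0.  103.5] r 41.6 ang -18.5
239 [274. 282.] [  8.6   1.  107.7] r 44.6 ang 11.2
303 [251. 291.] [ 13.3  -9.8 107.8] r 45.7 ang 16.9
435 [300. 291.] [ 13.1   9.  108.3] r 46.2 ang 16.5
clk 20.75 TCP xrel 14.8 y -0.9 z 86.2 F x -3.3 y -0.2 z 2.1
```

View pics/w7.png

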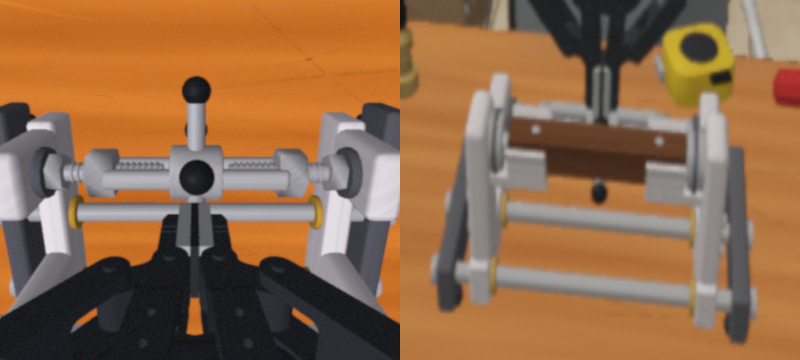

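The wrist crop shows the posts drawn in. In the side crop there is still a small gap between cup and rail on the left (about 495–508), so contact is near. From here I push in small steps and read the force after each.

```bash
python3 -m pendant '[[0,0,0.67,0,0,0],[0,0,0.67,0,0,0],[-0.747,-0.455,0,0,0,0],[-0.747,-0.455,0,0,0,0],[0,0,-0.5,0,0,0],[0,0,-0.5,0,0,0],[0.2,0.122,0,0,0,0],[0.2,0.122,0,0,0,0]]'
python3 -m pendant '[[0.034,0.021,0,0,0,0],[0.034,0.021,0,0,0,0],[0.034,0.021,0,0,0,0],[0.034,0.021,0,0,0,0],[0.034,0.021,0,0,0,0],[0.034,0.021,0,0,0,0],[0.034,0.021,0,0,0,0],[0.034,0.021,0,0,0,0]]'
```

```text
clock: 21.85
tool_pos: [469.7, 287.3, 96.6]
orientation: [3.142, -0.002, -2.595]
wrist_force: [-5.0, -2.0, 2.6]
opening: 0.2
finger_force: 3.2
clock: 22.85
tool_pos: [477.8, 292.2, 96.9]
orientation: [-3.142, 0.0, -2.595]
wrist_force: [-4.4, -1.6, 2.4]
opening: 0.0
finger_force: 2.2
```

```bash
python3 -m pendant '[[0.034,0.021,0,0,0,0],[0.034,0.021,0,0,0,0],[0.034,0.021,0,0,0,0],[0.034,0.021,0,0,0,0],[0.034,0.021,0,0,0,0],[0.034,0.021,0,0,0,0],[0.034,0.021,0,0,0,0],[0.034,0.021,0,0,0,0]]'
```

```text
clock: 23.85
tool_pos: [485.8, 297.2, 96.7]
orientation: [-3.142, -0.0, -2.595]
wrist_force: [-3.9, -3.0, -1.6]
opening: -0.2
finger_force: 2.3
```

```bash
python3 -m pendant '[[0.034,0.021,-0.02,0,0,0],[0.034,0.021,-0.02,0,0,0],[0.034,0.021,-0.02,0,0,0],[0.034,0.021,-0.02,0,0,0],[0.034,0.021,-0.02,0,0,0],[0.034,0.021,-0.02,0,0,0],[0.034,0.021,-0.02,0,0,0],[0.034,0.021,-0.02,0,0,0]]'; python3 ang.py
```

```text
clock: 24.85
tool_pos: [494.2, 302.4, 92.2]
orientation: [3.142, 0.0, -2.595]
wrist_force: [-3.3, -0.9, 3.9]
opening: 0.1
finger_force: 2.5
401 [275. 168.] [-37.5  -0.   50.6] r 39.8 ang -109.7
754 [276. 221.] [-24.8   0.   97. ] r 41.3 ang -37.0
176 [274. 277.] [ -0.   -0.2 109.9] r 45.9 ang -0.0
252 [251. 286.] [  4.1  -9.8 110. ] r 46.2 ang 5.1
334 [299. 287.] [  4.    9.2 110.6] r 46.8 ang 4.9
clk 24.9 TCP xrel 4.9 y -0.7 z 92.1 F x -2.5 y -0.1 z 3.4
```

```bash
python3 -m pendant '[[0.034,0.021,-0.025,0,0,0],[0.034,0.021,-0.025,0,0,0],[0.034,0.021,-0.025,0,0,0],[0.034,0.021,-0.025,0,0,0],[0.034,0.021,-0.025,0,0,0],[0.034,0.021,-0.025,0,0,0],[0.034,0.021,-0.025,0,0,0],[0.034,0.021,-0.025,0,0,0]]'; python3 ang.py
```

```text
clock: 25.9
tool_pos: [501.8, 307.1, 85.9]
orientation: [-3.142, -0.001, -2.595]
wrist_force: [-5.7, -4.2, 6.3]
opening: 0.2
finger_force: 4.7
564 [276. 152.] [-40.1   0.   63.5] r 40.1 ang -90.8
865 [276. 237.] [-13.3   0.  103.4] r 41.6 ang -18.7
247 [274. 282.] [  8.2   0.7 107.5] r 44.3 ang 10.6
323 [251. 291.] [ 12.7 -10.1 107.2] r 45.0 ang 16.3
417 [299. 291.] [  2.8   9.5 107.5] r 43.6 ang 3.6
clk 25.95 TCP xrel 13.7 y -0.6 z 85.8 F x -6.8 y 0.4 z 5.0
```

Resistance is now rising: about 8.8 N at 35 mm, against about 5–6.5 N when free. I'll take a fresh bar with better leverage and tiny steps.

```bash
python3 -m pendant '[[0,0,0.67,0,0,0],[0,0,0.67,0,0,0],[-0.736,-0.447,0,0,0,0],[-0.736,-0.447,0,0,0,0],[0,0,-0.5,0,0,0],[0,0,-0.5,0,0,0],[0.1,0.061,0,0,0,0],[0.1,0.061,0,0,0,0]]'; python3 ang.py
python3 - <<'E'
from h import *
im2,*_=grab("side"); cv2.imwrite("pics/s8.png",cv2.resize(im2[210:290,205:375],(782,368),interpolation=cv2.INTER_CUBIC)[...,::-1])
E
```

```text
clock: 26.95
tool_pos: [463.8, 284.0, 95.9]
orientation: [-3.142, -0.002, -2.595]
wrist_force: [-9.8, -5.6, 4.1]
opening: -0.1
finger_force: 5.6
439 [275. 233.] [-40.2   0.   64.3] r 40.2 ang -89.6
144 [274. 275.] [-35.2   0.5 111.4] r 59.1 ang -36.6
198 [251. 284.] [-31.  -10.1 112.2] r 57.3 ang -32.7
243 [298. 285.] [-31.1   9.2 112.6] r 57.7 ang -32.6
278 [275. 381.] [33.6  0.1 89.6] r 42.2 ang 52.7
clk 27.0 TCP xrel -30.6 y -0.6 z 96.0 F x -7.7 y -0.5 z 0.2
```

View pics/s8.png

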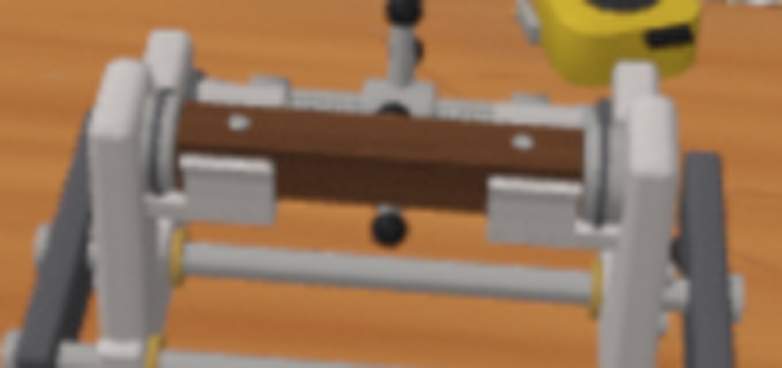

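Both cups sit against the rail's shoulders (about 170 and 590), and the next bar is in contact. I'll finish with a very small push.

```bash
python3 -m pendant '[[0.01,0.006,0,0,0,0],[0.01,0.006,0,0,0,0],[0.01,0.006,0,0,0,0],[0.01,0.006,0,0,0,0],[0.01,0.006,0,0,0,0],[0.01,0.006,0,0,0,0],[0.01,0.006,0,0,0,0],[0.01,0.006,0,0,0,0]]'; python3 ang.py
```

```text
clock: 28.05
tool_pos: [465.6, 285.1, 96.1]
orientation: [3.142, -0.003, -2.595]
wrist_force: [-10.1, -5.1, 4.5]
opening: -0.6
finger_force: 6.0
453 [275. 231.] [-40.2   0.1  66.4] r 40.2 ang -86.6
142 [274. 274.] [-44.2   0.2 111.4] r 64.8 ang -43.0
198 [252. 284.] [-29.   -9.3 112.3] r 56.4 ang -30.9
242 [298. 284.] [-28.9   9.  112.1] r 56.2 ang -31.0
255 [275. 377.] [34.8  0.2 87.8] r 42.2 ang 55.6
clk 28.1 TCP xrel -28.6 y -0.6 z 96.2 F x -11.5 y 0.2 z 5.2
```

```bash
python3 -m pendant '[[0.01,0.006,0,0,0,0],[0.01,0.006,0,0,0,0],[0.01,0.006,0,0,0,0],[0.01,0.006,0,0,0,0],[0.01,0.006,0,0,0,0],[0.01,0.006,0,0,0,0],[0.01,0.006,0,0,0,0],[0.01,0.006,0,0,0,0]]'; python3 ang.py
```

```text
clock: 29.1
tool_pos: [467.8, 286.5, 96.1]
orientation: [3.142, -0.003, -2.595]
wrist_force: [-11.9, -6.4, 5.3]
opening: -0.1
finger_force: 6.6
481 [275. 228.] [-40.    0.1  69. ] r 40.3 ang -82.8
148 [274. 274.] [-30.5  -0.8 111.5] r 56.5 ang -32.8
194 [251. 284.] [-26.3  -9.4 112.3] r 55.0 ang -28.5
241 [298. 284.] [-26.4   9.  112.5] r 55.2 ang -28.6
232 [275. 373.] [36.1  0.1 85.7] r 42.1 ang 59.0
clk 29.15 TCP xrel -26.1 y -0.6 z 96.1 F x -13.0 y 0.7 z 5.2
```

Resistance is clearly up, at about 12–13 N at 35 mm, so I stop here and back away.

```bash
python3 -m pendant '[[-0.1,-0.061,0,0,0,0],[-0.2,-0.122,0,0,0,0],[0,0,0.5,0,0,0],[0,0,1,0,0,0],[0,0,1,0,0,0],[0,0,1,0,0,0],[0,0,0.3,0,0,0],[0,0,0,0,0,0]]'; python3 ang.py
python3 - <<'E'
from h import *
im,*_=grab("wrist"); im2,*_=grab("side"); cv2.imwrite("pics/f9.png",np.hstack([im[60:420,80:480],cv2.resize(im2[170:320,170:395],(400,360))])[...,::-1])
E
```

```text
clock: 30.15
tool_pos: [460.2, 281.8, 210.9]
orientation: [-3.142, 0.001, -2.595]
wrist_force: [-0.1, -0.0, -0.7]
opening: 0.2
finger_force: 0.0
156 [275. 187.] [-40.   -0.   64.4] r 40.0 ang -89.4
188 [275. 235.] [-1.250e+01  1.000e-01  1.037e+02] r 41.6 ang -17.4
clk 30.2 TCP xrel -35.4 y -0.6 z 210.0 F x 0.3 y -0.7 z -0.5
```

View pics/f9.png

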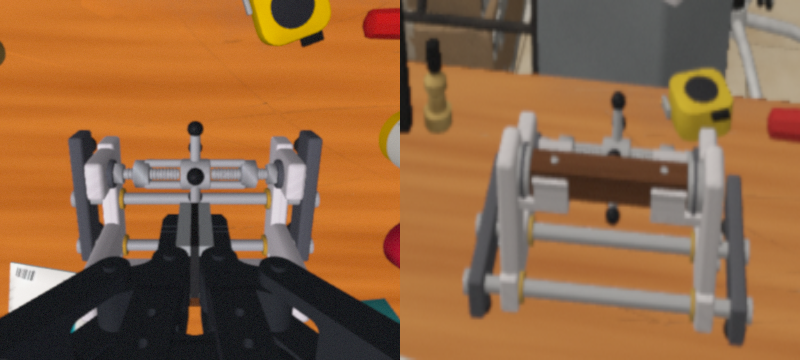

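The cross settled back about 6° to the roughly 40 N it can hold, which is hand-tight. The rail is seated with both cups closed over its ends. The tape measure (698,100) and nozzle (437,95) look undisturbed, and the gripper is clear of everything.

```bash
python3 -c "from rig import job;print(job.hand_in())"
```

```text
the job is handed in; nothing more can be done
None
```

The rail is in its saddles with both cups closed over its ends at about 40 N of grip (estimated from wrist force and cross angle), and the job was handed in at about 30 s with the robot touching nothing; I turned slightly past hand-tight, to roughly 60 N, before it eased back.

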